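Clip the sensor on and load the spring tester three clicks

ROBOT

A 7-joint arm with a two-finger parallel gripper is mounted at the origin on a cart in front of the work surface, level with it; the furniture and walls round the work are solid. World frame = base frame: x ahead of the robot, y to its left, z up, the work surface at z = 0. Lengths are in m, angles in rad, forces in N, time in s.
With the tool pointing down it reaches from about 0.4 to 0.85 m from the base axis. Payload 4.5 kg.
Tool frame: the origin (TCP) lies at the very end of the fingers, on their centre line; the grasp point (between the pads) lies 19 mm behind it (robot.grip_point_offset is the distance from the TCP to the grasp point, in m); z points along the fingers, y is the line along which they close (so a half turn about z gives the same grasp; the last joint's range is limited). The gripper opens to 88 mm and grips with 3 to 60 N. Pads are 18 mm wide; open, the fingers measure 123 mm over their backs; the gripper's body (75 mm by 187 mm) begins 45 mm behind the grasp point.
Start: joints at [-1.21, 0.689, -0.195, 1.565, 0.157, 0.902, -0.215], TCP at [0.201, 0.592, 0.239] pointing down, gripper open.
Joint ranges: [-3.01, 3.01], [-0.46, 2.08], [-1.47, 1.51], [0.13, 2.56], [-1, 4.14], [0.04, 2.09], [-2.66, 2.66]. Speed limits (rad/s): [2.57, 2.57, 3.14, 3.14, 3.14, 3.14, 3.14].

INTERFACE

Orientations are given as a unit quaternion [w, x, y, z].
In Python, from bench import robot gives the robot as it stands.
- The arm moves only by the tool servo_tool, never from a script. Its argument "steps" is a list of rows, each an object of numbers: "tx", "ty", "tz": the shift along the tool's x, y, z in cm; "ax", "ay", "az": the turn, a rotation vector about the tool's x, y, z in rad. In form: [{"tx": .., "ty": .., "tz": .., "ax": .., "ay": .., "az": ..}, ...]. A call has 1 to 20 rows; each row shifts and turns the commanded pose from where the row before left it, along the tool's axes as they then stand; what a row does not reach is not made up. A row lasts 1/12 s, in which the tool goes at most 41.7 mm and 7.16 degrees, less where a joint would pass 70% of its speed; a pose out of reach is approached as far as the arm can. A call with a gripper value outside its range is refused whole. "gripper" is the opening, from 0 (shut) to 1 (fully open), set as the call begins (left out, the last holds). The fingers move at their own pace and stop on an object; the grip force is fixed at half the most. Time passes only in rows, so rows that do not move let the fingers close. It gives the time, the measured TCP pose, the force, the opening and the grip force at its end, in the units of the state.
- robot.get_state(): the state, without advancing time (a new reading comes with each control period).
- robot.camera(name): name is "side" or "top" or "wrist"; returns the picture (384x512x3 uint8, blue, green, red); there is no depth.
- robot.calibration(name): a dict with "intrinsics" (3x3 intrinsics, pixels), "rvec" (rotation vector, rad) and "tvec" (3), from world to camera coordinates, as OpenCV has them; the wrist camera has in their place "hand_eye" (4x4, takes a point from camera to tool coordinates, whose origin is the TCP and whose axes are the flange's). Camera axes: x right, y down, z forward; pixel columns grow to the right and rows downward; lengths in m; the calibration is good to about 2 mm. The wrist camera is an equidistant fisheye: a pixel r from the principal point sees the ray r / f radians off the axis. A picture is of the moment at which its call begins: read the wrist's pose just before it. calibration takes no time and is no camera call.
- robot.finish_job(): hands the job in; it is judged then, once.
The state is a dict: "time_s": time; "qpos": joint angles; "qd": joint speeds; "effort": joint torques, N m; "tcp_pos": TCP position; "ee_rot": TCP orientation; "force": force on the tool from outside, world axes, zero at the start; "ft_torque": the same for the moment, N m; "finger_gap": opening from 0.0 (shut) to 1.0 (fully open); "grip_force": force on a finger pad.
Only numpy, scipy, OpenCV 4.12 (cv2) and the standard library are available. Lean on these libraries where they do the work, as an engineer would, in place of code of your own. Each camera call takes 0.05 s, during which the arm holds its last target. There are 200 camera calls.

TASK

Take the clip-on sensor off its dock and clip it onto the upright tab of the spring tester, pushed right down over the tab's edge, and let its own spring grip there. Then advance the tester's ratchet lever (anticlockwise from above) by exactly three clicks from where it stands now; the ratchet does not let it back. Finish while still gripping the lever's knob, holding it at that third click while the reading is taken; leave the tin, the loupe and the side cutters where they lie.

Things in the scene. Friction and masses are not known exactly. Their poses are not given: they have to be found in the camera images.
- sensor_clip: Clip-on sensor: black sprung clip like a clothes peg, upright, jaws down, a small grey pod outside one jaw, 55 g; parked on the dock's tab at the start. Origin on its pivot; z up along the handles, y across the jaws. Jaws reach 30 mm below the pivot and are 12 mm wide (along x). Clipped fully down on a tab, the pivot is 5 mm above the tab's edge.
- clip_grip (a point): Point between the clip's handles, 24 mm above the pivot. The handles are 14 mm wide (along x), rise to 40 mm above the pivot and splay 10 degrees each: 28 mm over the outsides at this point, 34 mm at the top. Squeeze them along y: at 14 N here they are parallel, about 19 mm over the outsides, and the jaws are fully open.
- clip_jaw (a joint): Opening of the clip, rad: 0 gripping a 4 mm tab, 0.35 fully squeezed (jaws 14 mm apart at the mouth), -0.1 closed on nothing. The spring begins to give at about 8 N of squeeze at clip_grip.
- dock_edge (a point): Middle of the upper edge of the dock's upright steel tab, 58 mm above the bench. The dock is a fixed grey block 72 x 50 mm, 14 mm high; its tab is 4 mm thick (along y) and 40 mm wide (along x). Axes: x along the tab, y across it, z up.
- tab_edge (a point): Middle of the upper edge of the tester's upright steel tab, where the sensor goes: 58 mm above the bench, 4 mm thick (along y), 40 mm wide (along x), free for 40 mm below the edge. It stands 72 mm from the lever's axis, at the end of the plate away from the lever. Axes: x along the tab, y across it, away from the lever's axis, z up.
- spring_tester: Fixed grey base plate 125 x 150 mm, 12 mm high, with an aluminium drum, a toothed wheel and a lever on top; only the lever's knob is higher than its tab. Origin on the lever's axis, at the bench top; y points to the tab.
- lever_axis (a point): Point on the upright axis about which the lever turns, 50 mm above the bench (level with the lever arm's upper side).
- lever_knob (a point): Centre of the lever's upright round black knob, 76 mm above the bench: 20 mm diameter, 44 mm high (foot at 54 mm, top at 98 mm above the bench), 110 mm from the lever's axis.
- lever (a joint): Angle of the ratchet lever, rad, growing anticlockwise from above. One click is 12 degrees (0.209 rad, 23 mm at the knob). It starts in one of the first notches (0, 0.209, 0.419 ...). A spring pulls it back onto the notch and the ratchet stops it there. At the knob about 4 N leaves a notch, rising to 8 N just before the next click, then dropping by half.
- compound_tin: Flat round white tin with a green top, 59 mm diameter, 24 mm high, a bystander. Origin at the centre of its underside.
- loupe: Folding magnifier in its shell, 62 x 30 x 16 mm, a bystander. Origin at the centre of its underside.
- cutter_side: Side cutters with black grips lying flat, 125 x 48 x 13 mm, a bystander. Origin at the centre of their underside.

How it is judged:
By the outcome, as a careful person would: the job done as asked, in the order asked, and still so for the second after the job is handed in, while the arm keeps its last pose, push and grip.
It also fails if it takes over 51 s, if anything falls off the work surface, if the arm or the gripper's body presses on something with over 40 N, if the wrist force passes 120 N, or if a joint passes its speed limit or range.

## Working session

There is one attempt and no reset: what is moved stays moved. The work goes in short steps, Python scripts to look and compute and a tool call to move; the robot and the scene stay as the last step left them, time stands still between calls to the robot, and variables do not carry over. Pictures are saved under pics/ and viewed, at most 10 in all, crops included, and the job is handed in when it is done.

Besides the shell and the picture viewer there is one more tool, called by a JSON object that holds its "name" and its "arguments", one argument or row to a line. servo_tool: Moves the arm, as the interface text tells. Its arguments: {"type":"object","properties":{"steps":{"type":"array","items":{"type":"object","properties":{"tx":{"type":"number"},"ty":{"type":"number"},"tz":{"type":"number"},"ax":{"type":"number"},"ay":{"type":"number"},"az":{"type":"number"}}}},"gripper":{"type":"number"}},"required":["steps"]}

```bash
mkdir -p pics; cat > h.py <<'E'
import numpy as np, cv2
from bench import robot
from scipy.spatial.transform import Rotation as R
def ray(name,px):
    c=robot.calibration(name);K=np.array(c["intrinsics"]);M=cv2.Rodrigues(np.array(c["rvec"],float))[0];t=np.array(c["tvec"],float).ravel()
    d=M.T@np.linalg.solve(K,[px[0],px[1],1]);return -M.T@t,d
def onz(name,px,z):
    o,d=ray(name,px);return o+d*(z-o[2])/d[2]
def proj(name,P):
    c=robot.calibration(name);return cv2.projectPoints(np.array(P,float).reshape(-1,1,3),np.array(c["rvec"],float),np.array(c["tvec"],float),np.array(c["intrinsics"],float),None)[0].reshape(-1,2)
def two(a,pa,b,pb):
    o1,d1=ray(a,pa);o2,d2=ray(b,pb)
    s=np.linalg.lstsq(np.c_[d1,-d2],o2-o1,rcond=None)[0];p=o1+s[0]*d1;q=o2+s[1]*d2
    return (p+q)/2,np.linalg.norm(p-q)
E
python3 - <<'E'
from h import *
for n in("top","side"):
    im=robot.camera(n);cv2.imwrite(f"pics/{n}0.png",im);cv2.imwrite(f"pics/{n}0b.png",cv2.resize(im,(800,600),interpolation=cv2.INTER_CUBIC))
    print(n,ray(n,(256,192)))
print(robot.get_state())
E
```

```text
top (array([ 0.28221133, -0.03405788,  1.0535729 ]), array([ 0.19380251,  0.03785173, -0.98035477]))
side (array([ 0.12906083, -1.18930696,  0.90507536]), array([ 0.2450434 ,  0.77111069, -0.58814427]))
{'time_s': 0.1, 'qpos': array([-1.21019451,  0.68985313, -0.19455977,  1.56618158,  0.15728151,
        0.90254281, -0.21513733]), 'qd': array([ 1.64241302e-05, -2.67650273e-03,  5.29412392e-04, -3.87404618e-03,
       -8.95036468e-04,  1.09339990e-03, -1.02767768e-03]), 'effort': array([-2.51597252e-03, -5.28497529e+01, -1.27099838e+00, -1.53835756e+01,
       -5.24521305e-02,  2.00746297e-03,  6.50964398e-05]), 'tcp_pos': array([0.20047661, 0.59139575, 0.23803616]), 'ee_rot': array([-8.71744574e-05,  1.62649555e-01,  9.86683580e-01, -7.92235113e-04]), 'force': array([-0.63488709, -0.13220341, -0.09289996]), 'ft_torque': array([-0.07605389, -0.06116661,  0.02297637]), 'grip_force': 0.0, 'finger_gap': 0.9983098614219758}
```

View pics/top0b.png

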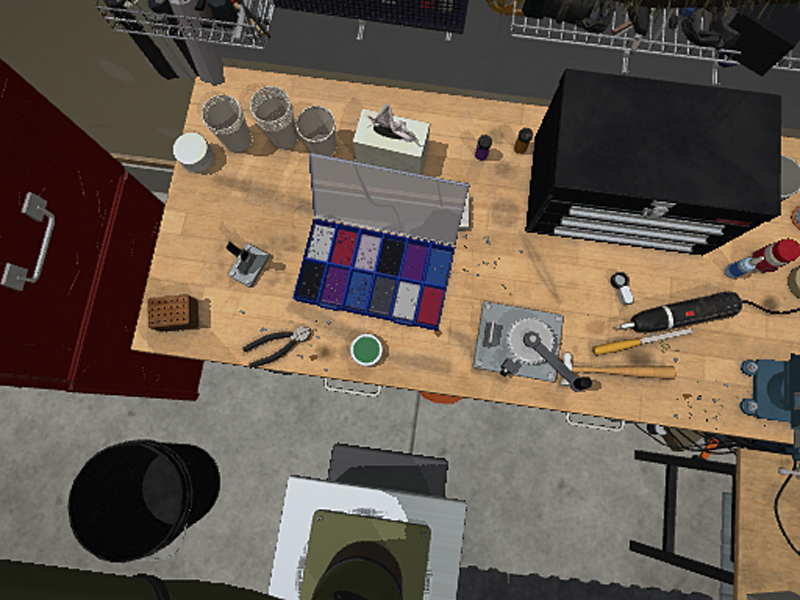

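View pics/side0b.png

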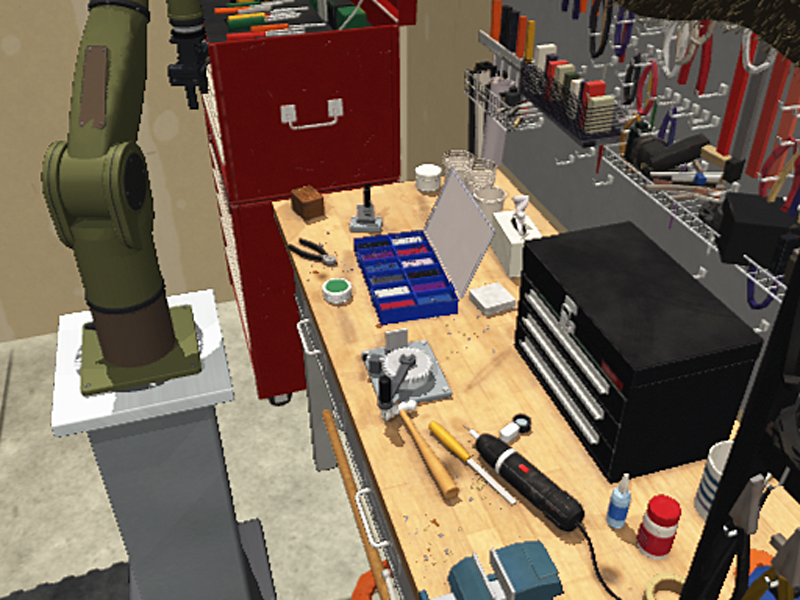

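The top view (800-scale) shows the dock with the clip at (245,260), and the tester with its axis at (531,340), knob at (580,382) and tab at (492,333). The side view shows the clip at (367,205), the tab at (397,340) and the knob at (385,390). I'll make zoomed crops next.

```bash
python3 - <<'E'
from h import *
t=cv2.imread("pics/top0.png");s=cv2.imread("pics/side0.png")
def crop(im,x,y,w,h,f):return cv2.resize(im[y:y+h,x:x+w],(w*f,h*f),interpolation=cv2.INTER_CUBIC)
a=np.hstack([crop(t,135,145,50,40,8),crop(s,215,110,50,40,8)])
b=np.hstack([crop(t,295,185,100,70,4),crop(s,220,200,100,70,4)])
cv2.imwrite("pics/crops.png",np.vstack([a,b]))
k=.64
for nm,p,z in [("axis",(531,340),.05),("knobtop",(583,384),.098),("tab",(490,333),.058),("dock",(250,265),.014),("tin",(367,350),.024),("cut",(278,346),.01),("loupe",(622,288),.016)]:
    print(nm,onz("top",np.array(p)*k,z).round(4))
E
```

```text
axis [ 0.4415 -0.2339  0.05  ]
knobtop [ 0.3731 -0.3162  0.098 ]
tab [ 0.4426 -0.1601  0.058 ]
dock [0.5149 0.2946 0.014 ]
tin [0.3865 0.0516 0.024 ]
cut [0.3724 0.2153 0.01  ]
loupe [ 0.567  -0.3985  0.016 ]
```

View pics/crops.png

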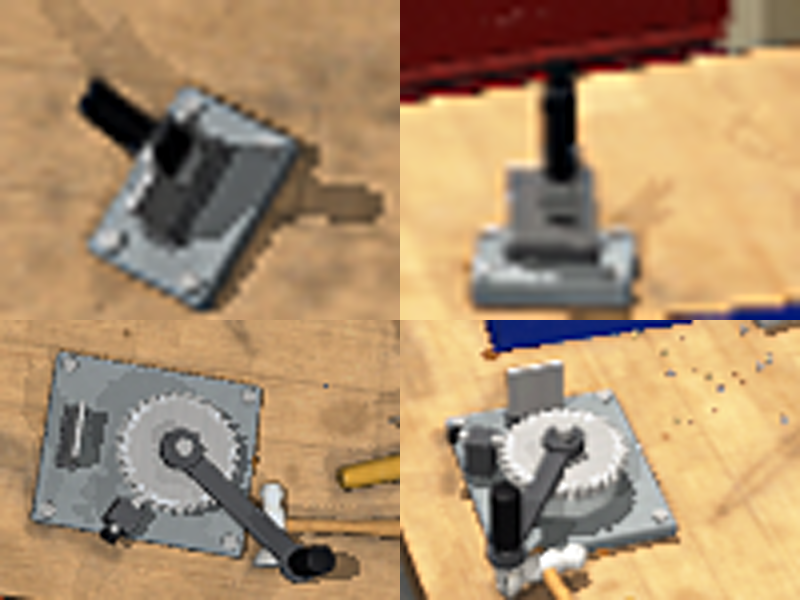

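The upper crops show the dock plate corners, the tab and the black clip with its handle up. The lower crops show the tester plate corners, the tab line at (82,405)-(78,455), the axis bolt and the knob. Next I'll work out the poses.

```bash
python3 - <<'E'
from h import *
f=lambda p:(135+(p[0]-3.5)/8,145+(p[1]-3.5)/8)
g=lambda p:(295+(p[0]-1.5)/4,185+(p[1]-321.5)/4)
fs=lambda p:(215+(p[0]-403.5)/8,110+(p[1]-3.5)/8)
gs=lambda p:(220+(p[0]-401.5)/4,200+(p[1]-321.5)/4)
def rect(cs,z,fn):
    P=np.array([onz("top",fn(c),z)[:2] for c in cs]);print(P.round(4).tolist(),"c",P.mean(0).round(4))
    for i in range(4):
        d=P[(i+1)%4]-P[i];print("  len %.4f ang %.1f"%(np.hypot(*d),np.degrees(np.arctan2(d[1],d[0]))))
rect([(187,86),(300,150),(207,307),(88,245)],.014,f)
rect([(60,352),(265,385),(241,560),(32,522)],.012,g)
print("tab ends",onz("top",g((82,403)),.058).round(4),onz("top",g((77,455)),.058).round(4))
print("axis",onz("top",g((183,447)),.055).round(4),"knob top",onz("top",g((318,558)),.098).round(4))
print("knob 2view",two("top",g((318,558)),"side",gs((506,488))))
print("tab 2view",two("top",g((80,429)),"side",gs((535,366))))
print("clip top 2view",two("top",f((95,97)),"side",fs((560,72))))
print("clip low 2view",two("top",f((172,145)),"side",fs((562,172))))
print("dock tab side",[onz("side",fs(p),.058).round(4) for p in[(508,168),(592,172)]])
print(proj("top",[[.3731,-.3162,.098]]))
E
```

```text
[[0.557, 0.3091], [0.5387, 0.2631], [0.4757, 0.2855], [0.4925, 0.3332]] c [0.516  0.2977]
  len 0.0496 ang -111.7
  len 0.0669 ang 160.4
  len 0.0505 ang 70.6
  len 0.0689 ang -20.5
[[0.5079, -0.148], [0.5043, -0.2969], [0.3773, -0.2906], [0.3832, -0.1421]] c [ 0.4432 -0.2194]
  len 0.1490 ang -91.4
  len 0.1272 ang 177.2
  len 0.1487 ang 87.7
  len 0.1248 ang -2.7
tab ends [ 0.4645 -0.1619  0.058 ] [ 0.4283 -0.1624  0.058 ]
axis [ 0.4443 -0.2341  0.055 ] knob top [ 0.3776 -0.3185  0.098 ]
knob 2view (array([ 0.37877324, -0.31906431,  0.096709  ]), np.float64(0.002017535979296977))
tab 2view (array([ 0.44692672, -0.16260611,  0.05801514]), np.float64(0.0011176196007933637))
clip top 2view (array([0.5270652 , 0.31154176, 0.0980917 ]), np.float64(0.000880018997782822))
clip low 2view (array([0.52322289, 0.29594085, 0.05705262]), np.float64(0.0006897676539585546))
dock tab side [array([0.5006, 0.3052, 0.058 ]), array([0.5351, 0.2901, 0.058 ])]
[[373.10383544 245.76077571]]
```

{"name": "servo_tool", "arguments": {
  "steps": [
    {"tx": -1.64,"ty": -2.88},
    {"tx": -1.64,"ty": -2.88},
    {"tx": -1.64,"ty": -2.88},
    {"tx": -1.64,"ty": -2.88},
    {"tx": -1.64,"ty": -2.88},
    {"tx": -1.64,"ty": -2.88},
    {"tx": -1.64,"ty": -2.88},
    {"tx": -1.64,"ty": -2.88},
    {"tx": -2.66,"ty": 0.55,"tz": 0.2,"az": 0.003},
    {"tx": -2.66,"ty": 0.55,"tz": 0.2,"az": 0.003},
    {"tx": -2.66,"ty": 0.55,"tz": 0.2,"az": 0.003},
    {"tx": -2.66,"ty": 0.55,"tz": 0.2,"az": 0.003},
    {"tx": -2.66,"ty": 0.55,"tz": 0.2,"az": 0.003},
    {"tx": -2.66,"ty": 0.55,"tz": 0.2,"az": 0.003},
    {"tx": -2.66,"ty": 0.55,"tz": 0.2,"az": 0.003},
    {"tx": -2.66,"ty": 0.55,"tz": 0.2,"az": 0.003},
    {"tx": -2.66,"ty": 0.55,"tz": 0.2,"az": 0.003},
    {"tx": -2.66,"ty": 0.55,"tz": 0.2,"az": 0.003},
    {},
    {}
  ]
}}

```text
schema error: expected keys tx, ty, tz, ax, ay, az
```

```bash
cat >> h.py <<'E'
def pose():
    s=robot.get_state();q=np.array(s["ee_rot"]);return np.array(s["tcp_pos"]),R.from_quat(q[[1,2,3,0]]).as_matrix()
def wray(px,P=None):
    c=robot.calibration("wrist");K=np.array(c["intrinsics"]);H=np.array(c["hand_eye"]);p,M=P or pose()
    v=np.array([(px[0]-K[0,2])/K[0,0],(px[1]-K[1,2])/K[1,1]]);r=np.hypot(*v)
    d=np.r_[v*np.sin(r)/max(r,1e-9),np.cos(r)];return p+M@H[:3,3],M@H[:3,:3]@d
def won(px,z,P=None):
    o,d=wray(px,P);return o+d*(z-o[2])/d[2]
def wproj(X,P=None):
    c=robot.calibration("wrist");K=np.array(c["intrinsics"]);H=np.array(c["hand_eye"]);p,M=P or pose()
    v=H[:3,:3].T@(M.T@(np.array(X)-p)-H[:3,3]);r=np.arctan2(np.hypot(v[0],v[1]),v[2]);u=v[:2]/np.hypot(v[0],v[1])*r
    return u*[K[0,0],K[1,1]]+K[:2,2]
E
python3 - <<'E'
from h import *
p,M=pose();print(p,M.round(3));print(np.array(robot.calibration("wrist")["hand_eye"]).round(3),robot.calibration("wrist")["intrinsics"])
im=robot.camera("wrist");cv2.imwrite("pics/w1.png",im);cv2.imwrite("pics/w1b.png",cv2.resize(im,(800,600)))
E
```

```text
[0.20047661 0.59139575 0.23803616] [[-0.947  0.321 -0.   ]
 [ 0.321  0.947 -0.002]
 [-0.    -0.002 -1.   ]]
[[-0.001 -0.947 -0.322  0.084]
 [ 1.    -0.001 -0.    -0.001]
 [-0.    -0.322  0.947 -0.147]
 [ 0.     0.     0.     1.   ]] [[297.31863964   0.         255.29637188]
 [  0.         297.31863964 185.89389749]
 [  0.           0.           1.        ]]
```

View pics/w1b.png

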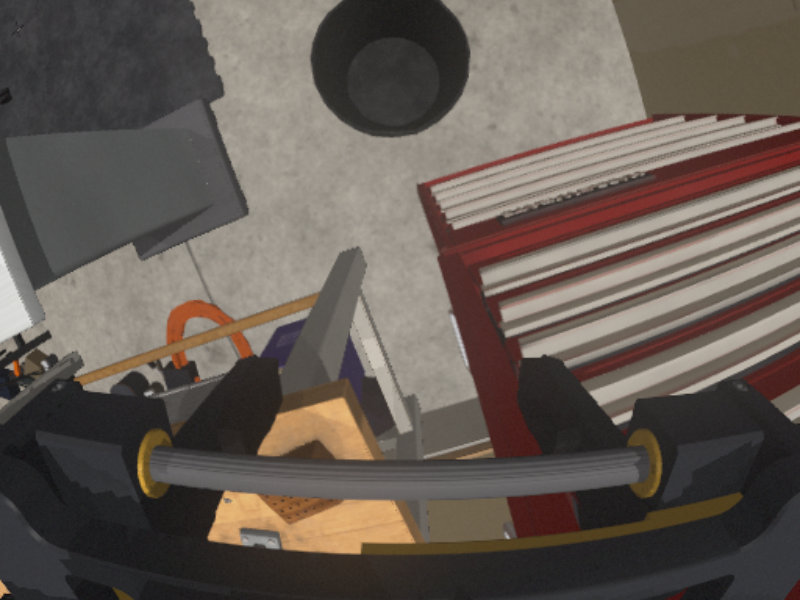

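The move was refused because every row needs all six keys, so the wrist view still shows the start pose: floor, cabinet to the right, and the bench corner. I'll resend the move with full rows.

{"name": "servo_tool", "arguments": {
  "steps": [
    {"tx": -1.64,"ty": -2.88,"tz": 0,"ax": 0,"ay": 0,"az": 0},
    {"tx": -1.64,"ty": -2.88,"tz": 0,"ax": 0,"ay": 0,"az": 0},
    {"tx": -1.64,"ty": -2.88,"tz": 0,"ax": 0,"ay": 0,"az": 0},
    {"tx": -1.64,"ty": -2.88,"tz": 0,"ax": 0,"ay": 0,"az": 0},
    {"tx": -1.64,"ty": -2.88,"tz": 0,"ax": 0,"ay": 0,"az": 0},
    {"tx": -1.64,"ty": -2.88,"tz": 0,"ax": 0,"ay": 0,"az": 0},
    {"tx": -1.64,"ty": -2.88,"tz": 0,"ax": 0,"ay": 0,"az": 0},
    {"tx": -1.64,"ty": -2.88,"tz": 0,"ax": 0,"ay": 0,"az": 0},
    {"tx": -2.66,"ty": 0.55,"tz": 0.2,"ax": 0,"ay": 0,"az": 0.003},
    {"tx": -2.66,"ty": 0.55,"tz": 0.2,"ax": 0,"ay": 0,"az": 0.003},
    {"tx": -2.66,"ty": 0.55,"tz": 0.2,"ax": 0,"ay": 0,"az": 0.003},
    {"tx": -2.66,"ty": 0.55,"tz": 0.2,"ax": 0,"ay": 0,"az": 0.003},
    {"tx": -2.66,"ty": 0.55,"tz": 0.2,"ax": 0,"ay": 0,"az": 0.003},
    {"tx": -2.66,"ty": 0.55,"tz": 0.2,"ax": 0,"ay": 0,"az": 0.003},
    {"tx": -2.66,"ty": 0.55,"tz": 0.2,"ax": 0,"ay": 0,"az": 0.003},
    {"tx": -2.66,"ty": 0.55,"tz": 0.2,"ax": 0,"ay": 0,"az": 0.003},
    {"tx": -2.66,"ty": 0.55,"tz": 0.2,"ax": 0,"ay": 0,"az": 0.003},
    {"tx": -2.66,"ty": 0.55,"tz": 0.2,"ax": 0,"ay": 0,"az": 0.003},
    {"tx": 0,"ty": 0,"tz": 0,"ax": 0,"ay": 0,"az": 0},
    {"tx": 0,"ty": 0,"tz": 0,"ax": 0,"ay": 0,"az": 0}
  ]
}}

```text
time_s: 1.82
tcp_pos: [0.5209, 0.2936, 0.218]
ee_rot: [-0.0, 0.179, 0.984, -0.0]
force: [-0.7, 0.3, 0.2]
finger_gap: 1.0
grip_force: 0.0
```

```bash
python3 - <<'E'
from h import *
p,M=pose();print(p,M.round(3))
im=robot.camera("wrist");cv2.imwrite("pics/w2.png",im);c=im[170:384,106:406]
cv2.imwrite("pics/w2b.png",cv2.resize(c,None,fx=2.6,fy=2.6,interpolation=cv2.INTER_CUBIC))
print(wproj(p+M[:,2]*-.019),wproj([.52,.298,.103]))
E
```

```text
[0.52092059 0.29364013 0.21795969] [[-0.936  0.352 -0.001]
 [ 0.352  0.936 -0.001]
 [ 0.    -0.001 -1.   ]]
[256.01646215 263.96794588] [259.80134192 180.32128749]
```

View pics/w2b.png

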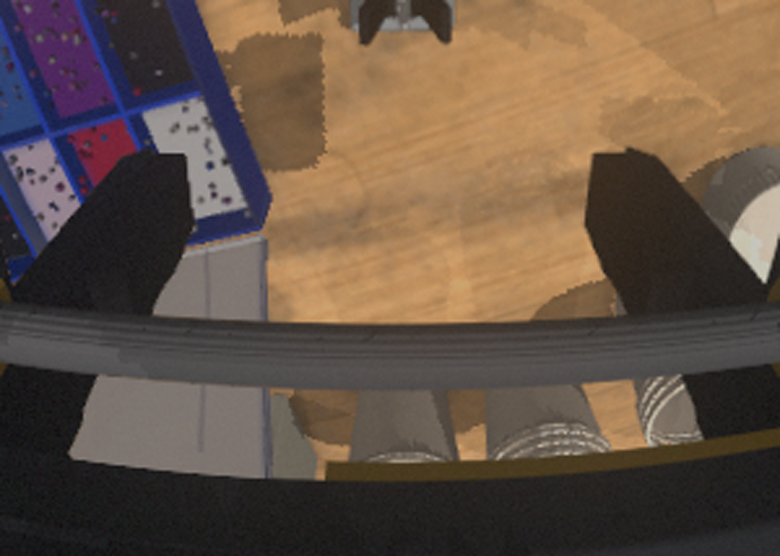

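The wrist view shows the clip's two black handle tips at crop (370,42) and (440,42), which is full pixels (248,186) and (275,186). The rest of the clip and the dock lie above that, so I'll crop there.

```bash
python3 - <<'E'
from h import *
im=cv2.imread("pics/w2.png")
cv2.imwrite("pics/w2c.png",cv2.resize(im[90:200,190:330],None,fx=5,fy=5,interpolation=cv2.INTER_CUBIC))
for q in [(248,186),(275,186),(261.5,186)]:print(won(q,.103))
E
```

```text
[0.52135786 0.28577108 0.103     ]
[0.53018642 0.30937334 0.103     ]
[0.52576798 0.29756129 0.103     ]
```

View pics/w2c.png

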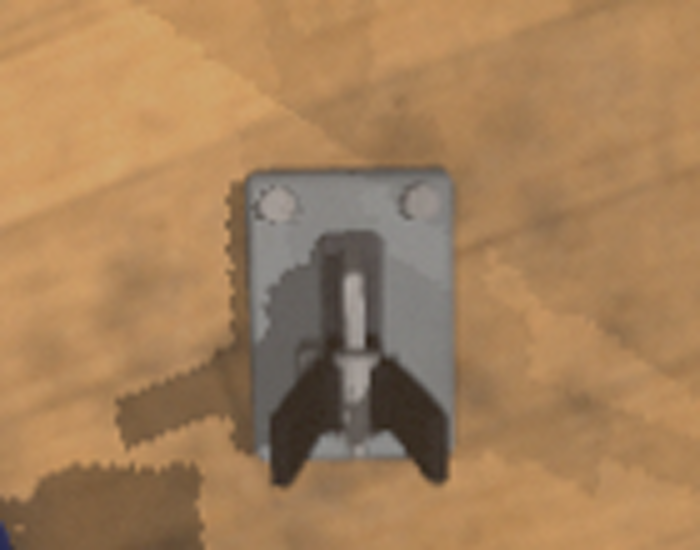

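The crop shows the dock plate aligned with the tool, the tab edge line from (352,272), and the handle tops at columns 271 and 447, centred near (359,455).

```bash
python3 - <<'E'
from h import *
p,M=pose()
f=lambda x,y:(190+(x-2)/5,90+(y-2)/5)
rel=lambda X:(M.T@(X-p)*100).round(2)
for n,q,z in [("tops",(359,455),.103),("L",(271,455),.103),("R",(447,455),.103),("Ltop",(271,425),.103),("Lbot",(271,488),.103),("tabend",(352,272),.058),("pl1",(248,170),.014),("pl2",(452,170),.014),("pl3",(455,458),.014),("pl4",(262,458),.014)]:
    X=won(f(*q),z);print(n,X.round(4),rel(X))
E
```

```text
tops [0.5208 0.2993 0.103 ] [ 0.03  0.5  11.52]
L [0.5151 0.284  0.103 ] [ 0.03 -1.13 11.52]
R [0.5265 0.3146 0.103 ] [ 0.03  2.13 11.52]
Ltop [0.5096 0.2861 0.103 ] [ 0.61 -1.12 11.52]
Lbot [0.5211 0.2817 0.103 ] [-0.62 -1.14 11.52]
tabend [0.4962 0.3077 0.058 ] [ 2.62  0.43 16.02]
pl1 [0.4724 0.291  0.014 ] [ 4.26 -1.96 20.43]
pl2 [0.4892 0.3363 0.014 ] [ 4.27  2.86 20.42]
pl3 [0.5572 0.3132 0.014 ] [-2.91  3.08 20.41]
pl4 [0.5403 0.2682 0.014 ] [-2.9  -1.72 20.42]
```

{"name": "servo_tool", "arguments": {
  "gripper": 0.6,
  "steps": [
    {"tx": 0.03,"ty": 0.5,"tz": 1,"ax": 0,"ay": 0,"az": -0.02},
    {"tx": 0,"ty": 0,"tz": 2,"ax": 0,"ay": 0,"az": 0},
    {"tx": 0,"ty": 0,"tz": 2,"ax": 0,"ay": 0,"az": 0},
    {"tx": 0,"ty": 0,"tz": 2,"ax": 0,"ay": 0,"az": 0},
    {"tx": 0,"ty": 0,"tz": 1,"ax": 0,"ay": 0,"az": 0},
    {"tx": 0,"ty": 0,"tz": 0,"ax": 0,"ay": 0,"az": 0},
    {"tx": 0,"ty": 0,"tz": 0,"ax": 0,"ay": 0,"az": 0}
  ]
}}

```text
time_s: 2.45
tcp_pos: [0.5206, 0.3001, 0.1386]
ee_rot: [-0.0, 0.167, 0.986, -0.0]
force: [0.5, -0.1, 0.7]
finger_gap: 0.601
grip_force: 0.0
```

```bash
python3 - <<'E'
from h import *
p,M=pose();print(p,M.round(3))
im=robot.camera("wrist");cv2.imwrite("pics/w3.png",im)
cv2.imwrite("pics/w3c.png",cv2.resize(im[150:320,130:390],None,fx=3,fy=3,interpolation=cv2.INTER_CUBIC))
print(wproj(p+M[:,2]*.035),wproj(p))
E
```

```text
[0.52061881 0.30012571 0.13858214] [[-0.944  0.329 -0.001]
 [ 0.329  0.944 -0.   ]
 [ 0.001 -0.    -1.   ]]
[255.59472653 215.97217331] [255.75431539 241.55495254]
```

View pics/w3c.png

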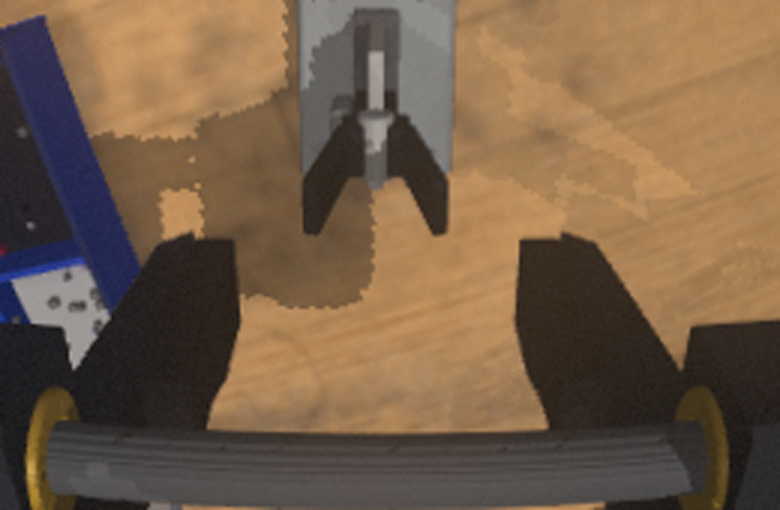

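The handles (columns 303–447) are centred between the fingers and the tab line is vertical in the tool frame, so the tool is aligned. Descending and gripping.

{"name": "servo_tool", "arguments": {
  "steps": [
    {"tx": 0,"ty": 0,"tz": 1.8,"ax": 0,"ay": 0,"az": 0},
    {"tx": 0,"ty": 0,"tz": 1.8,"ax": 0,"ay": 0,"az": 0},
    {"tx": 0,"ty": 0,"tz": 1.8,"ax": 0,"ay": 0,"az": 0},
    {"tx": 0,"ty": 0,"tz": 1.3,"ax": 0,"ay": 0,"az": 0},
    {"tx": 0,"ty": 0,"tz": 0.3,"ax": 0,"ay": 0,"az": 0},
    {"tx": 0,"ty": 0,"tz": 0,"ax": 0,"ay": 0,"az": 0},
    {"tx": 0,"ty": 0,"tz": 0,"ax": 0,"ay": 0,"az": 0}
  ]
}}

```text
time_s: 3.08
tcp_pos: [0.5221, 0.3, 0.0696]
ee_rot: [0.001, 0.168, 0.986, 0.001]
force: [0.4, 0.3, 0.1]
finger_gap: 0.601
grip_force: 0.0
```

{"name": "servo_tool", "arguments": {
  "gripper": 0,
  "steps": [
    {"tx": 0,"ty": 0,"tz": 0,"ax": 0,"ay": 0,"az": 0},
    {"tx": 0,"ty": 0,"tz": 0,"ax": 0,"ay": 0,"az": 0},
    {"tx": 0,"ty": 0,"tz": 0,"ax": 0,"ay": 0,"az": 0},
    {"tx": 0,"ty": 0,"tz": 0,"ax": 0,"ay": 0,"az": 0},
    {"tx": 0,"ty": 0,"tz": 0,"ax": 0,"ay": 0,"az": 0},
    {"tx": 0,"ty": 0,"tz": 0,"ax": 0,"ay": 0,"az": 0},
    {"tx": 0,"ty": 0,"tz": 0,"ax": 0,"ay": 0,"az": 0},
    {"tx": 0,"ty": 0,"tz": 0,"ax": 0,"ay": 0,"az": 0}
  ]
}}

```text
time_s: 3.75
tcp_pos: [0.5222, 0.3001, 0.0707]
ee_rot: [0.001, 0.168, 0.986, 0.001]
force: [-1.9, -0.8, 13.2]
finger_gap: 0.215
grip_force: 30.0
```

{"name": "servo_tool", "arguments": {
  "steps": [
    {"tx": 0,"ty": 0,"tz": -0.5,"ax": 0,"ay": 0,"az": 0},
    {"tx": 0,"ty": 0,"tz": -1,"ax": 0,"ay": 0,"az": 0},
    {"tx": 0,"ty": 0,"tz": -1.5,"ax": 0,"ay": 0,"az": 0},
    {"tx": 0,"ty": 0,"tz": -1.5,"ax": 0,"ay": 0,"az": 0},
    {"tx": 0,"ty": 0,"tz": -1.5,"ax": 0,"ay": 0,"az": 0},
    {"tx": 0,"ty": 0,"tz": -1.4,"ax": 0,"ay": 0,"az": -0.06},
    {"tx": 0,"ty": 0,"tz": -1.4,"ax": 0,"ay": 0,"az": -0.06},
    {"tx": 0,"ty": 0,"tz": -1.4,"ax": 0,"ay": 0,"az": -0.06},
    {"tx": 0,"ty": 0,"tz": -1.4,"ax": 0,"ay": 0,"az": -0.06},
    {"tx": 0,"ty": 0,"tz": -1.4,"ax": 0,"ay": 0,"az": -0.06},
    {"tx": 0,"ty": 0,"tz": 0,"ax": 0,"ay": 0,"az": 0}
  ]
}}

```text
time_s: 4.67
tcp_pos: [0.5228, 0.3003, 0.2017]
ee_rot: [0.002, 0.018, 1.0, 0.002]
force: [0.6, -0.4, -1.2]
finger_gap: 0.214
grip_force: 30.0
```

{"name": "servo_tool", "arguments": {
  "steps": [
    {"tx": 1.7,"ty": -2.5,"tz": 0,"ax": 0,"ay": 0,"az": 0},
    {"tx": 1.7,"ty": -2.5,"tz": 0,"ax": 0,"ay": 0,"az": 0},
    {"tx": 1.7,"ty": -2.5,"tz": 0,"ax": 0,"ay": 0,"az": 0},
    {"tx": 1.7,"ty": -2.5,"tz": 0,"ax": 0,"ay": 0,"az": 0},
    {"tx": -0.1,"ty": -3,"tz": 0,"ax": 0,"ay": 0,"az": 0},
    {"tx": -0.1,"ty": -3,"tz": 0,"ax": 0,"ay": 0,"az": 0},
    {"tx": -0.1,"ty": -3,"tz": 0,"ax": 0,"ay": 0,"az": 0},
    {"tx": -0.1,"ty": -3,"tz": 0,"ax": 0,"ay": 0,"az": 0},
    {"tx": -0.1,"ty": -3,"tz": 0,"ax": 0,"ay": 0,"az": 0},
    {"tx": -0.1,"ty": -3,"tz": 0,"ax": 0,"ay": 0,"az": 0},
    {"tx": -0.1,"ty": -3,"tz": 0,"ax": 0,"ay": 0,"az": 0},
    {"tx": -0.1,"ty": -3,"tz": 0,"ax": 0,"ay": 0,"az": 0},
    {"tx": -0.1,"ty": -3,"tz": 0,"ax": 0,"ay": 0,"az": 0},
    {"tx": -0.1,"ty": -3,"tz": 0,"ax": 0,"ay": 0,"az": 0},
    {"tx": -0.1,"ty": -3,"tz": 0,"ax": 0,"ay": 0,"az": 0},
    {"tx": -0.1,"ty": -2,"tz": 0,"ax": 0,"ay": 0,"az": 0},
    {"tx": 0,"ty": -1,"tz": 0,"ax": 0,"ay": 0,"az": 0},
    {"tx": 0,"ty": 0,"tz": 0,"ax": 0,"ay": 0,"az": 0},
    {"tx": 0,"ty": 0,"tz": 0,"ax": 0,"ay": 0,"az": 0}
  ]
}}

```text
time_s: 6.25
tcp_pos: [0.4485, -0.1573, 0.1985]
ee_rot: [-0.0, 0.019, 1.0, 0.001]
force: [0.8, 1.1, -0.9]
finger_gap: 0.214
grip_force: 30.0
```

```bash
python3 - <<'E'
from h import *
p,M=pose();print(p,M.round(3))
im=robot.camera("wrist");cv2.imwrite("pics/w4.png",im)
cv2.imwrite("pics/w4c.png",cv2.resize(im[20:270,100:420],None,fx=2.4,fy=2.4,interpolation=cv2.INTER_CUBIC))
print(wproj(p),wproj([.446,-.162,.058]))
E
```

```text
[ 0.44847024 -0.15725324  0.19849064] [[-0.999  0.037 -0.   ]
 [ 0.037  0.999  0.001]
 [ 0.     0.001 -1.   ]]
[254.84269159 243.12203341] [249.99900312 170.99536616]
```

View pics/w4c.png

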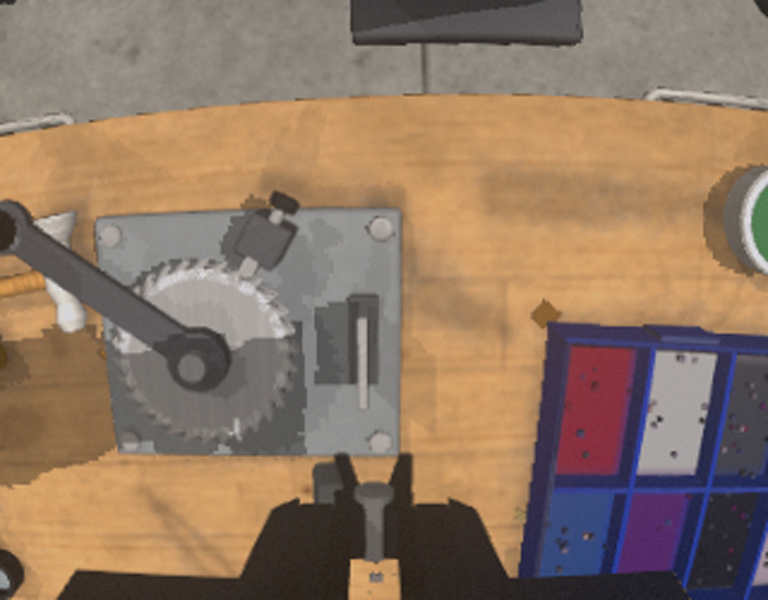

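The view shows the tab edge from (362,318) to (363,408), the open jaws held at (343,458) and (403,458), the axis bolt at (194,365), and the knob's edge at (5,225).

```bash
python3 - <<'E'
from h import *
p,M=pose()
f=lambda x,y:(100+(x-.7)/2.4,20+(y-.7)/2.4)
im=cv2.imread("pics/w4.png")
# bright tab edge pixels
g=im.min(2)[148:195,240:262];print(g[::3].tolist())
for n,q,z in [("tab1",(362,318),.058),("tab2",(363,408),.058),("tabc",(362.5,363),.058),("axis",(194,365),.055),("pl",(97,217),.012),("pl",(402,209),.012),("pl",(399,455),.012),("pl",(119,453),.012)]:
    X=won(f(*q),z);print(n,X.round(4),(M.T@(X-p)*100).round(2))
for n,q,z in [("jl",(343,458),.198-.025),("jr",(403,458),.173)]:
    X=won(f(*q),z);print(n,X.round(4),(M.T@(X-p)*100).round(2))
E
```

```text
[[101, 96, 97, 96, 92, 78, 65, 66, 68, 75, 82, 84, 86, 76, 82, 82, 80, 93, 122, 128, 140, 141], [98, 98, 97, 95, 94, 75, 70, 66, 68, 82, 85, 86, 84, 78, 82, 80, 83, 89, 122, 126, 138, 139], [96, 97, 97, 97, 95, 76, 70, 67, 91, 155, 161, 164, 148, 67, 81, 79, 75, 96, 132, 131, 131, 131], [97, 94, 94, 97, 94, 75, 67, 70, 90, 152, 163, 167, 153, 72, 82, 79, 77, 101, 131, 130, 131, 128], [97, 98, 96, 98, 94, 76, 70, 67, 90, 152, 169, 169, 151, 71, 82, 79, 80, 104, 131, 130, 128, 129], [98, 97, 97, 100, 96, 74, 67, 66, 84, 136, 164, 166, 151, 71, 79, 80, 85, 101, 131, 131, 130, 129], [87, 97, 96, 96, 92, 74, 71, 68, 80, 132, 171, 168, 149, 71, 82, 83, 85, 98, 124, 131, 132, 130], [97, 99, 95, 98, 95, 75, 67, 70, 79, 124, 162, 165, 150, 68, 80, 81, 88, 99, 124, 130, 132, 130], [85, 89, 97, 96, 94, 83, 68, 69, 80, 129, 162, 163, 147, 70, 82, 81, 85, 98, 122, 128, 129, 131], [97, 92, 92, 94, 97, 82, 67, 70, 80, 130, 164, 166, 147, 70, 83, 83, 86, 97, 123, 130, 126, 130], [87, 87, 99, 95, 95, 79, 71, 68, 82, 126, 160, 165, 155, 71, 83, 85, 86, 102, 129, 129, 130, 128], [130, 133, 141, 143, 14
[... 337 characters left out ...]
, 142, 143, 144, 141, 130, 141, 142, 139, 135, 143, 144, 144, 146, 144, 142, 142, 141], [142, 144, 144, 144, 144, 143, 144, 142, 142, 142, 141, 144, 143, 144, 143, 143, 141, 141, 140, 142, 141, 141]]
tab1 [ 0.4267 -0.1607  0.058 ] [ 2.18 -0.52 14.06]
tab2 [ 0.466  -0.1618  0.058 ] [-1.75 -0.5  14.06]
tabc [ 0.446  -0.1612  0.058 ] [ 0.25 -0.51 14.06]
axis [ 0.4447 -0.2343  0.055 ] [ 0.12 -7.82 14.35]
pl [ 0.3793 -0.2889  0.012 ] [  6.47 -13.51  18.64]
pl [ 0.3853 -0.1411  0.012 ] [ 6.39  1.28 18.66]
pl [ 0.5083 -0.1458  0.012 ] [-5.93  1.24 18.66]
pl [ 0.5031 -0.2939  0.012 ] [ -5.93 -13.57  18.64]
jl [ 0.4391 -0.1646  0.173 ] [ 0.93 -0.86  2.56]
jr [ 0.4396 -0.1488  0.173 ] [0.93 0.72 2.56]
```

{"name": "servo_tool", "arguments": {
  "steps": [
    {"tx": 0.25,"ty": -0.46,"tz": 1.5,"ax": 0,"ay": 0,"az": 0},
    {"tx": 0,"ty": 0,"tz": 2,"ax": 0,"ay": 0,"az": 0},
    {"tx": 0,"ty": 0,"tz": 2,"ax": 0,"ay": 0,"az": 0},
    {"tx": 0,"ty": 0,"tz": 2,"ax": 0,"ay": 0,"az": 0},
    {"tx": 0,"ty": 0,"tz": 1.5,"ax": 0,"ay": 0,"az": 0},
    {"tx": 0,"ty": 0,"tz": 1,"ax": 0,"ay": 0,"az": 0},
    {"tx": 0,"ty": 0,"tz": 0.5,"ax": 0,"ay": 0,"az": 0},
    {"tx": 0,"ty": 0,"tz": 0.5,"ax": 0,"ay": 0,"az": 0},
    {"tx": 0,"ty": 0,"tz": 0,"ax": 0,"ay": 0,"az": 0},
    {"tx": 0,"ty": 0,"tz": 0,"ax": 0,"ay": 0,"az": 0}
  ]
}}

```text
time_s: 7.13
tcp_pos: [0.4463, -0.162, 0.089]
ee_rot: [0.0, 0.018, 1.0, 0.0]
force: [-0.5, -0.3, -0.0]
finger_gap: 0.216
grip_force: 30.0
```

{"name": "servo_tool", "arguments": {
  "steps": [
    {"tx": 0,"ty": 0,"tz": 0.5,"ax": 0,"ay": 0,"az": 0},
    {"tx": 0,"ty": 0,"tz": 0.5,"ax": 0,"ay": 0,"az": 0},
    {"tx": 0,"ty": 0,"tz": 0.4,"ax": 0,"ay": 0,"az": 0},
    {"tx": 0,"ty": 0,"tz": 0.2,"ax": 0,"ay": 0,"az": 0},
    {"tx": 0,"ty": 0,"tz": 0.1,"ax": 0,"ay": 0,"az": 0},
    {"tx": 0,"ty": 0,"tz": 0,"ax": 0,"ay": 0,"az": 0},
    {"tx": 0,"ty": 0,"tz": 0,"ax": 0,"ay": 0,"az": 0}
  ]
}}

```text
time_s: 7.72
tcp_pos: [0.4459, -0.1626, 0.0717]
ee_rot: [-0.0, 0.018, 1.0, 0.0]
force: [0.5, 0.3, 0.2]
finger_gap: 0.218
grip_force: 30.0
```

{"name": "servo_tool", "arguments": {
  "steps": [
    {"tx": 0,"ty": 0,"tz": 0.1,"ax": 0,"ay": 0,"az": 0},
    {"tx": 0,"ty": 0,"tz": 0.1,"ax": 0,"ay": 0,"az": 0},
    {"tx": 0,"ty": 0,"tz": 0,"ax": 0,"ay": 0,"az": 0},
    {"tx": 0,"ty": 0,"tz": 0,"ax": 0,"ay": 0,"az": 0}
  ]
}}

```text
time_s: 8.05
tcp_pos: [0.4461, -0.1627, 0.0707]
ee_rot: [0.001, 0.018, 1.0, -0.0]
force: [-1.2, 1.0, 9.9]
finger_gap: 0.213
grip_force: 30.0
```

Contact came at the same height as on the dock. I'll press slightly and then release.

{"name": "servo_tool", "arguments": {
  "steps": [
    {"tx": 0,"ty": 0,"tz": 0.1,"ax": 0,"ay": 0,"az": 0},
    {"tx": 0,"ty": 0,"tz": 0,"ax": 0,"ay": 0,"az": 0},
    {"tx": 0,"ty": 0,"tz": 0,"ax": 0,"ay": 0,"az": 0}
  ]
}}

```text
time_s: 8.3
tcp_pos: [0.4462, -0.1627, 0.0705]
ee_rot: [0.001, 0.018, 1.0, -0.001]
force: [-2.1, 1.4, 20.4]
finger_gap: 0.217
grip_force: 30.0
```

{"name": "servo_tool", "arguments": {
  "gripper": 0.6,
  "steps": [
    {"tx": 0,"ty": 0,"tz": 0,"ax": 0,"ay": 0,"az": 0},
    {"tx": 0,"ty": 0,"tz": 0,"ax": 0,"ay": 0,"az": 0},
    {"tx": 0,"ty": 0,"tz": 0,"ax": 0,"ay": 0,"az": 0},
    {"tx": 0,"ty": 0,"tz": 0,"ax": 0,"ay": 0,"az": 0},
    {"tx": 0,"ty": 0,"tz": 0,"ax": 0,"ay": 0,"az": 0},
    {"tx": 0,"ty": 0,"tz": 0,"ax": 0,"ay": 0,"az": 0}
  ]
}}

```text
time_s: 8.8
tcp_pos: [0.4459, -0.1628, 0.0685]
ee_rot: [-0.0, 0.018, 1.0, -0.0]
force: [-0.4, 0.4, -0.3]
finger_gap: 0.6
grip_force: 0.0
```

{"name": "servo_tool", "arguments": {
  "steps": [
    {"tx": 0,"ty": 0,"tz": -1,"ax": 0,"ay": 0,"az": 0},
    {"tx": 0,"ty": 0,"tz": -2,"ax": 0,"ay": 0,"az": 0},
    {"tx": 0,"ty": 0,"tz": -2,"ax": 0,"ay": 0,"az": 0},
    {"tx": 0,"ty": 0,"tz": -2,"ax": 0,"ay": 0,"az": 0},
    {"tx": 0,"ty": 0,"tz": -2,"ax": 0,"ay": 0,"az": 0},
    {"tx": 0,"ty": 0,"tz": -2,"ax": 0,"ay": 0,"az": 0},
    {"tx": 0,"ty": 0,"tz": -2,"ax": 0,"ay": 0,"az": 0},
    {"tx": 0.5,"ty": -3,"tz": 0,"ax": 0,"ay": 0,"az": 0},
    {"tx": 0.5,"ty": -3,"tz": 0,"ax": 0,"ay": 0,"az": 0},
    {"tx": 0.5,"ty": -3,"tz": 0,"ax": 0,"ay": 0,"az": 0},
    {"tx": 0,"ty": 0,"tz": 0,"ax": 0,"ay": 0,"az": 0},
    {"tx": 0,"ty": 0,"tz": 0,"ax": 0,"ay": 0,"az": 0}
  ]
}}

```text
time_s: 9.8
tcp_pos: [0.4266, -0.2539, 0.1984]
ee_rot: [-0.0, 0.021, 1.0, -0.0]
force: [0.2, 0.4, 0.2]
finger_gap: 0.596
grip_force: 0.0
```

```bash
python3 - <<'E'
from h import *
p,M=pose();print(p,M.round(3),robot.get_state()["qpos"].round(2))
im=robot.camera("wrist");cv2.imwrite("pics/w5.png",im)
cv2.imwrite("pics/w5c.png",cv2.resize(im[20:270,100:420],None,fx=2.4,fy=2.4,interpolation=cv2.INTER_CUBIC))
for X in [[.446,-.162,.103],[.378,-.319,.098]]:print(wproj(X))
E
```

```text
[ 0.42663394 -0.25391668  0.19836593] [[-0.999  0.041 -0.001]
 [ 0.041  0.999 -0.   ]
 [ 0.001 -0.    -1.   ]] [ 0.72  0.61 -0.43  1.98  0.42  0.64  1.54]
[354.86082996 203.61538879]
[175.76406011 134.82448931]
```

View pics/w5c.png

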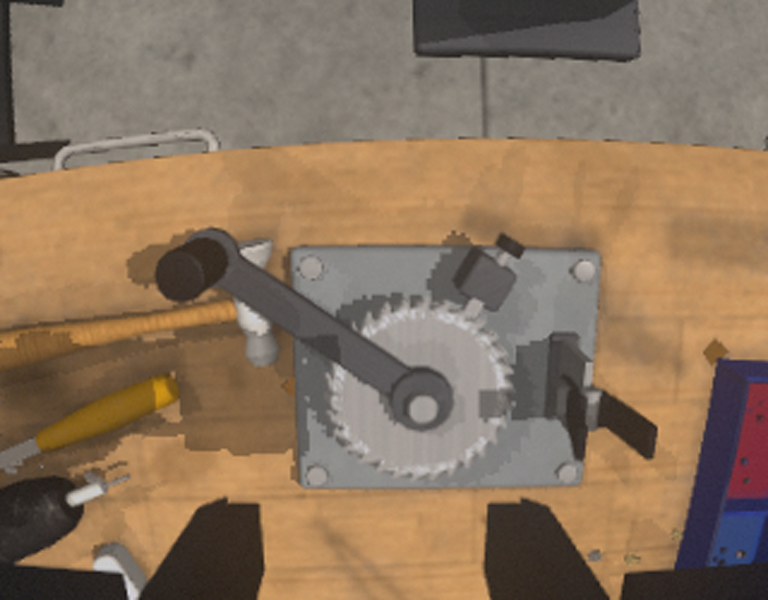

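The clip sits on the tab, with its handles near (610,415). The knob top is at (179,276) and the axis bolt at (424,409).

```bash
python3 - <<'E'
from h import *
p,M=pose()
f=lambda x,y:(100+(x-.7)/2.4,20+(y-.7)/2.4)
im=cv2.imread("pics/w5.png")
m=(im[115:165,155:215].max(2)<45).astype(np.uint8)
n,l,s,c=cv2.connectedComponentsWithStats(m)
for i in range(1,n):
    if s[i,4]>60:print("dark",s[i],c[i]+[155,115])
K=won(f(179,276),.098);A=won(f(424,409),.055);print("K",K,"A",A)
for ax in (A[:2],np.array([.4455,-.2338])):
  v=K[:2]-ax;a=np.arctan2(v[1],v[0]);print(np.hypot(*v),np.degrees(a))
X=K.copy();X[2]=.06;print("rel",(M.T@(X-p)*100).round(2))
print("clip",wproj([.446,-.162,.103]),[won(f(*q),.103).round(4) for q in[(578,458),(652,445)]], won(f(627,433),.103))
E
```

```text
K [ 0.37780612 -0.32031251  0.098     ] A [ 0.44709688 -0.23139547  0.055     ]
0.1127273287748198 -127.92836709656257
0.10984933637309433 -128.0422933560903
rel [ 4.68 -7.01 13.84]
clip [354.86082996 203.61538879] [array([ 0.4522, -0.1755,  0.103 ]), array([ 0.4484, -0.1451,  0.103 ])] [ 0.44285032 -0.15624307  0.103     ]
```

{"name": "servo_tool", "arguments": {
  "steps": [
    {"tx": 1.53,"ty": -2.25,"tz": 0,"ax": 0,"ay": 0,"az": 0},
    {"tx": 1.53,"ty": -2.25,"tz": 0,"ax": 0,"ay": 0,"az": 0},
    {"tx": 1.53,"ty": -2.25,"tz": 0,"ax": 0,"ay": 0,"az": 0},
    {"tx": 0,"ty": 0,"tz": 0.5,"ax": 0,"ay": 0,"az": -0.118},
    {"tx": 0,"ty": 0,"tz": 0.5,"ax": 0,"ay": 0,"az": -0.118},
    {"tx": 0,"ty": 0,"tz": 0.5,"ax": 0,"ay": 0,"az": -0.118},
    {"tx": 0,"ty": 0,"tz": 0.5,"ax": 0,"ay": 0,"az": -0.118},
    {"tx": 0,"ty": 0,"tz": 0.5,"ax": 0,"ay": 0,"az": -0.118},
    {"tx": 0,"ty": 0,"tz": 0.5,"ax": 0,"ay": 0,"az": -0.118},
    {"tx": 0,"ty": 0,"tz": 0.5,"ax": 0,"ay": 0,"az": -0.118},
    {"tx": 0,"ty": 0,"tz": 0.5,"ax": 0,"ay": 0,"az": -0.118},
    {"tx": 0,"ty": 0,"tz": 0,"ax": 0,"ay": 0,"az": 0},
    {"tx": 0,"ty": 0,"tz": 0,"ax": 0,"ay": 0,"az": 0}
  ]
}}

```text
time_s: 10.93
tcp_pos: [0.3798, -0.3163, 0.1586]
ee_rot: [0.0, -0.438, 0.899, 0.001]
force: [0.0, 0.1, -0.2]
finger_gap: 0.597
grip_force: 0.0
```

```bash
python3 - <<'E'
from h import *
p,M=pose();print(p,M.round(3),robot.get_state()["qpos"].round(2))
print((M.T@(np.array([.378,-.3195,.064])-p)*100).round(2))
im=robot.camera("wrist");cv2.imwrite("pics/w6.png",im)
print(wproj([.378,-.3195,.098]))
m=(im[60:260,150:360].max(2)<45).astype(np.uint8)
n,l,s,c=cv2.connectedComponentsWithStats(m)
for i in range(1,n):
    if s[i,4]>80:print("dark",s[i]+[150,60,0,0,0],c[i]+[150,60])
cv2.imwrite("pics/w6c.png",cv2.resize(im[60:260,140:370],None,fx=3,fy=3,interpolation=cv2.INTER_CUBIC))
E
```

```text
[ 0.37977489 -0.31634654  0.15855087] [[-0.617 -0.787 -0.   ]
 [-0.787  0.617  0.002]
 [-0.001  0.001 -1.   ]] [ 1.    0.72 -0.66  2.02  0.73  0.65  2.34]
[ 0.37 -0.06  9.45]
[254.99463685 199.33090377]
```

View pics/w6c.png

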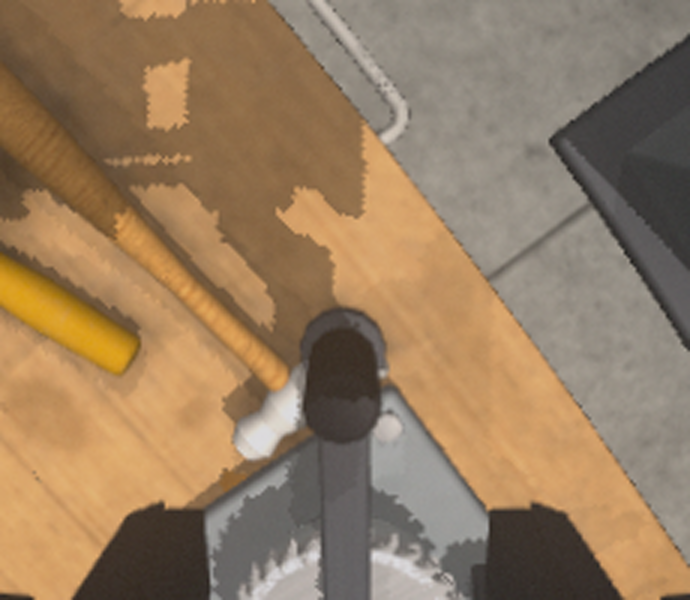

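The knob sits directly in line between the fingers, with its top at (341,405), nearly centred. Descending and gripping.

{"name": "servo_tool", "arguments": {
  "steps": [
    {"tx": 0.5,"ty": -0.1,"tz": 1.5,"ax": 0,"ay": 0,"az": 0},
    {"tx": 0,"ty": 0,"tz": 2,"ax": 0,"ay": 0,"az": 0},
    {"tx": 0,"ty": 0,"tz": 2,"ax": 0,"ay": 0,"az": 0},
    {"tx": 0,"ty": 0,"tz": 2,"ax": 0,"ay": 0,"az": 0},
    {"tx": 0,"ty": 0,"tz": 1.2,"ax": 0,"ay": 0,"az": 0},
    {"tx": 0,"ty": 0,"tz": 0.5,"ax": 0,"ay": 0,"az": 0},
    {"tx": 0,"ty": 0,"tz": 0,"ax": 0,"ay": 0,"az": 0},
    {"tx": 0,"ty": 0,"tz": 0,"ax": 0,"ay": 0,"az": 0}
  ]
}}

```text
time_s: 11.65
tcp_pos: [0.3776, -0.3222, 0.0672]
ee_rot: [0.0, -0.438, 0.899, -0.0]
force: [0.5, -0.8, 0.7]
finger_gap: 0.598
grip_force: 0.0
```

{"name": "servo_tool", "arguments": {
  "gripper": 0,
  "steps": [
    {"tx": 0,"ty": 0,"tz": 0,"ax": 0,"ay": 0,"az": 0},
    {"tx": 0,"ty": 0,"tz": 0,"ax": 0,"ay": 0,"az": 0},
    {"tx": 0,"ty": 0,"tz": 0,"ax": 0,"ay": 0,"az": 0},
    {"tx": 0,"ty": 0,"tz": 0,"ax": 0,"ay": 0,"az": 0},
    {"tx": 0,"ty": 0,"tz": 0,"ax": 0,"ay": 0,"az": 0},
    {"tx": 0,"ty": 0,"tz": 0,"ax": 0,"ay": 0,"az": 0},
    {"tx": 0,"ty": 0,"tz": 0,"ax": 0,"ay": 0,"az": 0},
    {"tx": 0,"ty": 0,"tz": 0,"ax": 0,"ay": 0,"az": 0}
  ]
}}

```text
time_s: 12.32
tcp_pos: [0.377, -0.3225, 0.0669]
ee_rot: [-0.0, -0.438, 0.899, -0.0]
force: [-2.0, -1.0, 2.7]
finger_gap: 0.218
grip_force: 30.0
```

```bash
python3 - <<'E'
from h import *
p,M=pose();print(p,M.round(3),robot.get_state()["qpos"].round(2))
im=cv2.imread("pics/w6.png")
P=(np.array([.37977489,-.31634654,.15855087]),np.array([[-.617,-.787,0],[-.787,.617,.002],[-.001,.001,-1]]))
print("K",won((253.7,194.9),.098,P))
A=np.array([.4447,-.2338])
v=p[:2]-A;a=np.arctan2(v[1],v[0]);print(np.hypot(*v),np.degrees(a))
for d in (12,24,36,37.5):
    t=a+np.radians(d);X=np.r_[A+np.hypot(*v)*np.array([np.cos(t),np.sin(t)]),p[2]];print(d,(M.T@(X-p)*100).round(2))
E
```

```text
[ 0.37696916 -0.32247364  0.06685619] [[-0.616 -0.788  0.   ]
 [-0.788  0.616 -0.   ]
 [ 0.    -0.    -1.   ]] [ 0.9   0.86 -0.47  2.07  0.94  0.44  2.16]
K [ 0.37641462 -0.32252929  0.098     ]
0.11158172799286664 -127.37337258940983
12 [-0.27 -2.32  0.  ]
24 [-1.02 -4.53  0.  ]
36 [-2.21 -6.53  0.  ]
37.5 [-2.38 -6.77  0.  ]
```

{"name": "servo_tool", "arguments": {
  "steps": [
    {"tx": -0.03,"ty": -0.49,"tz": 0,"ax": 0,"ay": 0,"az": 0},
    {"tx": -0.04,"ty": -0.49,"tz": 0,"ax": 0,"ay": 0,"az": 0},
    {"tx": -0.06,"ty": -0.49,"tz": 0,"ax": 0,"ay": 0,"az": 0},
    {"tx": -0.07,"ty": -0.49,"tz": 0,"ax": 0,"ay": 0,"az": 0},
    {"tx": 0,"ty": 0,"tz": 0,"ax": 0,"ay": 0,"az": 0},
    {"tx": 0,"ty": 0,"tz": 0,"ax": 0,"ay": 0,"az": 0},
    {"tx": 0,"ty": 0,"tz": 0,"ax": 0,"ay": 0,"az": 0}
  ]
}}

```text
time_s: 12.9
tcp_pos: [0.3894, -0.3317, 0.0665]
ee_rot: [-0.004, -0.439, 0.899, 0.002]
force: [-7.2, 3.5, 10.3]
finger_gap: 0.215
grip_force: 29.9
```

{"name": "servo_tool", "arguments": {
  "steps": [
    {"tx": -0.1,"ty": -0.49,"tz": 0,"ax": 0,"ay": 0,"az": 0},
    {"tx": 0,"ty": 0,"tz": 0,"ax": 0,"ay": 0,"az": 0},
    {"tx": 0,"ty": 0,"tz": 0,"ax": 0,"ay": 0,"az": 0},
    {"tx": 0,"ty": 0,"tz": 0,"ax": 0,"ay": 0,"az": 0}
  ]
}}

```text
time_s: 13.23
tcp_pos: [0.396, -0.3352, 0.0666]
ee_rot: [-0.002, -0.439, 0.899, 0.001]
force: [-4.0, -0.3, 4.2]
finger_gap: 0.214
grip_force: 30.0
```

```bash
cat > st.py <<'E'
from h import *
s=robot.get_state();p,M=pose();A=np.array([.4447,-.2338])
v=p[:2]-A;a=np.arctan2(v[1],v[0])
t=np.array([-np.sin(a),np.cos(a)]);f=np.array(s["force"])
print("r %.4f dang %.2f"%(np.hypot(*v),np.degrees(a)+127.37),"Ftan %.1f Frad %.1f"%(f[:2]@t,f[:2]@v/np.hypot(*v)),"q7 %.2f"%s["qpos"][6],s["time_s"])
a0=np.radians(-127.37)
for d in (12.7,24,24.7,36,37):
    b=a0+np.radians(d);X=np.r_[A+.1116*np.array([np.cos(b),np.sin(b)]),p[2]];print(d,(M.T@(X-p)*100).round(2))
E
python3 st.py
```

```text
r 0.1125 dang 11.69 Ftan -3.5 Frad 2.0 q7 2.22 13.2333
12.7 [-0.13 -0.17 -0.  ]
24 [-0.84 -2.25 -0.01]
24.7 [-0.9  -2.37 -0.01]
36 [-2.03 -4.26 -0.02]
37 [-2.15 -4.41 -0.02]
```

{"name": "servo_tool", "arguments": {
  "steps": [
    {"tx": -0.11,"ty": -0.46,"tz": 0,"ax": 0,"ay": 0,"az": 0},
    {"tx": -0.13,"ty": -0.45,"tz": 0,"ax": 0,"ay": 0,"az": 0},
    {"tx": -0.15,"ty": -0.44,"tz": 0,"ax": 0,"ay": 0,"az": 0},
    {"tx": -0.18,"ty": -0.43,"tz": 0,"ax": 0,"ay": 0,"az": 0},
    {"tx": 0,"ty": 0,"tz": 0,"ax": 0,"ay": 0,"az": 0},
    {"tx": 0,"ty": 0,"tz": 0,"ax": 0,"ay": 0,"az": 0},
    {"tx": 0,"ty": 0,"tz": 0,"ax": 0,"ay": 0,"az": 0}
  ]
}}

```text
time_s: 13.82
tcp_pos: [0.4104, -0.3418, 0.0663]
ee_rot: [-0.005, -0.438, 0.899, 0.002]
force: [-9.6, 1.2, 9.5]
finger_gap: 0.217
grip_force: 30.0
```

```bash
python3 st.py
```

```text
r 0.1133 dang 19.74 Ftan -9.5 Frad 1.8 q7 2.25 13.8167
12.7 [0.24 1.37 0.01]
24 [-0.48 -0.71 -0.01]
24.7 [-0.54 -0.83 -0.01]
36 [-1.67 -2.71 -0.03]
37 [-1.79 -2.87 -0.04]
```

{"name": "servo_tool", "arguments": {
  "steps": [
    {"tx": -0.2,"ty": -0.42,"tz": 0,"ax": 0,"ay": 0,"az": 0},
    {"tx": 0,"ty": 0,"tz": 0,"ax": 0,"ay": 0,"az": 0},
    {"tx": 0,"ty": 0,"tz": 0,"ax": 0,"ay": 0,"az": 0},
    {"tx": 0,"ty": 0,"tz": 0,"ax": 0,"ay": 0,"az": 0}
  ]
}}

```text
time_s: 14.15
tcp_pos: [0.4177, -0.3433, 0.0665]
ee_rot: [-0.003, -0.438, 0.899, 0.001]
force: [-4.5, -1.6, 5.4]
finger_gap: 0.214
grip_force: 30.0
```

```bash
python3 st.py
```

```text
r 0.1128 dang 23.52 Ftan -4.0 Frad 2.6 q7 2.26 14.15
12.7 [0.57 2.04 0.01]
24 [-0.15 -0.04 -0.  ]
24.7 [-0.21 -0.16 -0.  ]
36 [-1.34 -2.04 -0.01]
37 [-1.46 -2.2  -0.01]
```

{"name": "servo_tool", "arguments": {
  "steps": [
    {"tx": -0.2,"ty": -0.43,"tz": 0,"ax": 0,"ay": 0,"az": 0},
    {"tx": -0.22,"ty": -0.41,"tz": 0,"ax": 0,"ay": 0,"az": 0},
    {"tx": -0.24,"ty": -0.4,"tz": 0,"ax": 0,"ay": 0,"az": 0},
    {"tx": -0.26,"ty": -0.38,"tz": 0,"ax": 0,"ay": 0,"az": 0},
    {"tx": 0,"ty": 0,"tz": 0,"ax": 0,"ay": 0,"az": 0},
    {"tx": 0,"ty": 0,"tz": 0,"ax": 0,"ay": 0,"az": 0},
    {"tx": 0,"ty": 0,"tz": 0,"ax": 0,"ay": 0,"az": 0}
  ]
}}

```text
time_s: 14.73
tcp_pos: [0.4341, -0.3458, 0.0663]
ee_rot: [-0.004, -0.438, 0.899, 0.002]
force: [-9.0, -0.0, 7.6]
finger_gap: 0.216
grip_force: 30.0
```

```bash
python3 st.py
```

```text
r 0.1125 dang 31.95 Ftan -9.0 Frad 0.9 q7 2.28 14.7333
12.7 [1.38 3.49 0.03]
24 [0.66 1.41 0.01]
24.7 [0.6  1.28 0.01]
36 [-0.53 -0.6  -0.01]
37 [-0.64 -0.75 -0.01]
```

{"name": "servo_tool", "arguments": {
  "steps": [
    {"tx": -0.28,"ty": -0.37,"tz": 0,"ax": 0,"ay": 0,"az": 0},
    {"tx": 0,"ty": 0,"tz": 0,"ax": 0,"ay": 0,"az": 0},
    {"tx": 0,"ty": 0,"tz": 0,"ax": 0,"ay": 0,"az": 0},
    {"tx": 0,"ty": 0,"tz": 0,"ax": 0,"ay": 0,"az": 0}
  ]
}}

```text
time_s: 15.07
tcp_pos: [0.4406, -0.346, 0.0664]
ee_rot: [-0.003, -0.438, 0.899, 0.001]
force: [-5.3, 0.0, 4.7]
finger_gap: 0.217
grip_force: 30.0
```

```bash
python3 st.py
```

```text
r 0.1123 dang 35.27 Ftan -5.3 Frad 0.2 q7 2.28 15.0667
12.7 [1.76 4.01 0.02]
24 [1.05 1.93 0.01]
24.7 [0.99 1.81 0.01]
36 [-0.14 -0.07 -0.  ]
37 [-0.26 -0.23 -0.  ]
```

{"name": "servo_tool", "arguments": {
  "steps": [
    {"tx": 0.12,"ty": 0.16,"tz": 0,"ax": 0,"ay": 0,"az": 0},
    {"tx": 0,"ty": 0,"tz": 0,"ax": 0,"ay": 0,"az": 0},
    {"tx": 0,"ty": 0,"tz": 0,"ax": 0,"ay": 0,"az": 0},
    {"tx": 0,"ty": 0,"tz": 0,"ax": 0,"ay": 0,"az": 0}
  ]
}}

```text
time_s: 15.4
tcp_pos: [0.4405, -0.3459, 0.0664]
ee_rot: [-0.001, -0.438, 0.899, 0.0]
force: [-3.4, -2.6, 2.1]
finger_gap: 0.215
grip_force: 30.0
```

```bash
python3 st.py
```

```text
r 0.1121 dang 35.22 Ftan -3.3 Frad 2.7 q7 2.28 15.4
12.7 [1.77 3.99 0.01]
24 [1.06 1.92 0.  ]
24.7 [1.   1.79 0.  ]
36 [-0.13 -0.09 -0.  ]
37 [-0.25 -0.25 -0.  ]
```

{"name": "servo_tool", "arguments": {
  "steps": [
    {"tx": 0.12,"ty": 0.16,"tz": 0,"ax": 0,"ay": 0,"az": 0},
    {"tx": 0,"ty": 0,"tz": 0,"ax": 0,"ay": 0,"az": 0},
    {"tx": 0,"ty": 0,"tz": 0,"ax": 0,"ay": 0,"az": 0},
    {"tx": 0,"ty": 0,"tz": 0,"ax": 0,"ay": 0,"az": 0}
  ]
}}

```text
time_s: 15.73
tcp_pos: [0.4397, -0.3458, 0.0666]
ee_rot: [0.0, -0.438, 0.899, -0.0]
force: [-1.1, -3.8, -2.0]
finger_gap: 0.214
grip_force: 30.0
```

```bash
python3 st.py
```

```text
r 0.1121 dang 34.84 Ftan -0.9 Frad 3.8 q7 2.27 15.7333
12.7 [ 1.73  3.93 -0.  ]
24 [ 1.01  1.85 -0.  ]
24.7 [ 0.96  1.73 -0.  ]
36 [-0.18 -0.15  0.  ]
37 [-0.29 -0.31  0.  ]
```

```bash
python3 -c "
from bench import robot
print(robot.finish_job())"
```

```text
the job is handed in; nothing more can be done
None
```

The job is handed in at 15.7 s: the sensor is clipped fully down on the tester's tab, and the lever is three clicks on, with the gripper still holding the knob. Force and position readings showed each click and the ratchet holding at the third. I did not take a final picture, so I last saw the clip on its tab before working the lever.

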